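# Third hand for a drawer divider

### The job

Stand the loose wooden divider upright in the aluminium channel on the drawer floor, right down on the channel's base with its square end towards the drawer's back board, and bring that end gently up against the board. Then be my third hand while I screw it on from behind: press it against the board with a steady push of about 12 N (8 to 18 N will do) for three seconds, and finish while still holding and pushing, without letting go. Leave the grinder, grater and lid clamp where they lie and do not knock the glass vials.

Things in the scene. Friction and masses are not known exactly. Their poses are not given: they have to be found in the camera images.
- divider: Loose pale plywood divider, 0.07 to 0.14 kg, standing on its long bottom edge on the worktop left of the drawer: 160 mm long (x), 12 mm thick (y), 70 mm high (z). Origin: centre of its bottom edge. Its +x end is square over the full height and goes to the back board; its -x end has a rounded top corner (28 mm radius). Can be pinched across its thickness from above; it hardly slips.
- divider_end (a point): Bottom of the divider's square end, at mid thickness (80 mm along +x from the divider's origin). Same axes as the divider. It must end at stop.
- drawer: Wooden drawer with a green front, out of its cabinet, standing firmly on the worktop (cannot move), open above. Box 380 mm deep (x), 360 mm wide (y), walls 95 mm high, 14 mm thick; the green front on its -x side is 125 mm high, with a brass handle outside. Origin: centre of the underside; +x runs from the green front to the back board. Its floor, grey rubber matting, is 15 mm above the underside.
- stop (a point): Point on the inner face of the back board, at the channel's middle and at the height of the channel's base (17 mm above the drawer's underside). Drawer's axes: +x points into the back board. On both sides, nothing within 70 mm of the channel's middle rises above the channel's lips.
- channel_front (a point): Middle of the channel's open front end, at the height of its base. The bright aluminium U channel, fixed to the floor, runs from here 159 mm along the drawer's +x up to the back board. Open above, 16 mm clear inside (2 mm play each side of the divider); its lips rise 14 mm above the base, the top 5 mm flared out to about 23 mm. The divider slides in it with ordinary friction.
- back: Drawer's back board, wood, 14 mm thick, 95 mm high; two brass screws are started in it from outside, in line with the channel. Origin: on its inner face at the channel's middle, level with the drawer's underside; +x outward. The push is the divider's contact force on it. The board is rigid, but grip and arm give: about 5 N more per mm pushed on; foot friction eats 1 to 3 N of the push.
- insert: Black plastic spice insert fixed in the drawer on the -y side of the channel, 330 x 90 mm, with nine tilted glass vials, up to 60 mm above the mat. Origin: centre of its underside; its edge is 76 mm from the channel's middle. Not to be knocked.
- grinder: Chrome pepper grinder lying along the drawer's x in the bay on the +y side of the channel, 131 mm long, 49 mm thick. Origin: centre of its underside. Leave it.
- grater: Half-round stainless nutmeg grater with a wire loop handle, 122 mm long, 45 mm wide, 24 mm high, lying in the same bay. Origin: centre of its underside. Leave it.
- clamp: Red silicone lid clamp with a steel hinge pin, 72 mm long, 22 mm wide, 28 mm high, lying across the same bay between grinder and grater. Origin: centre of its underside. Leave it.
There are look-alikes about, which are no part of the job. There is more than one size of the divider; the one meant has the size given above.

How it is judged:
By the outcome, as a careful person would: the job done as asked, in the order asked, and still so for the second after the job is handed in, while the arm keeps its last pose, push and grip.
It also fails if it takes over 54 s, if anything falls off the work surface, if the arm or the gripper's body presses on something with over 40 N, if the wrist force passes 120 N, or if a joint passes its speed limit or range.

### The arm

A 6-joint arm with a two-finger parallel gripper is mounted at the origin on the work surface. World frame = base frame: x ahead of the robot, y to its left, z up, the work surface at z = 0. Lengths are in m, angles in rad, forces in N, time in s.
With the tool pointing down it reaches from about 0.325 to 0.775 m from the base axis. Payload 5.5 kg.
Tool frame: the origin (TCP) lies at the very end of the fingers, on their centre line; the grasp point (between the pads) lies 19 mm behind it; z points along the fingers, y is the line along which they close (so a half turn about z gives the same grasp; the last joint's range is limited). The gripper opens to 85 mm and grips with 20 to 120 N. Pads are 22 mm wide; open, the fingers measure 114 mm over their backs; the gripper's body (76 mm by 85 mm) begins 54 mm behind the grasp point. The pads swing forward as they close: fully open they stand 13 mm farther back than shut.
Start: joints at [1.135, 0.091, 1.231, -0, 1.82, -0.057], TCP at [0.222, 0.557, 0.231] pointing down, gripper open.
Joint ranges: [-2.87, 2.87], [-0.86, 2.18], [0.17, 2.46], [-1.51, 4.65], [0.06, 2.69], [-2.65, 2.65]. Speed limits (rad/s): [2.57, 2.57, 3.01, 3.14, 3.14, 3.14].

### API

Orientations are given as a unit quaternion [w, x, y, z].
In Python, from bench import get_state, capture, camera_params, job_done gives the robot as it stands. The module is installed in compiled form; this text tells all that it offers.
- The arm moves only by the shell command python3 -m crank 'ROWS' [FORCE]. ROWS is JSON, a list of rows, each a list of 7 numbers: the shift along the world's x, y, z in mm, then the turn, a rotation vector about the world's x, y, z in rad, then the opening, from 0 (shut) to 1 (fully open). In form: [[x, y, z, ax, ay, az, hand], ...]. A call has 1 to 8 rows; each row shifts and turns the commanded pose from where the row before left it; what a row does not reach is not made up. A row lasts 1/8 s, in which the tool goes at most 62.5 mm and 10.7 degrees, less where a joint would pass 70% of its speed; a pose out of reach is approached as far as the arm can. A call with a gripper value outside its range is refused whole. The fingers move at their own pace and stop on an object; FORCE is the grip in N (left out, the last holds). Time passes only in rows, so rows that do not move let the fingers close. It gives the time, the measured TCP pose, the force, the opening and the grip force at its end, in the units of the state.
- get_state(): the state, without advancing time (a new reading comes with each control period).
- capture(name): name is "scene" or "top" or "wrist"; returns the picture (420x560x3 uint8, red, green, blue); there is no depth.
- camera_params(name): a dict with "fx", "fy", "cx", "cy" (pixels), "world_from_camera" (4x4, takes a point from camera to world coordinates); the wrist camera has in their place "mount" (4x4, takes a point from camera to tool coordinates, whose origin is the TCP and whose axes are the flange's). Camera axes: x right, y down, z forward; pixel columns grow to the right and rows downward; lengths in m; the calibration is good to about 2 mm. A picture is of the moment at which its call begins: read the wrist's pose just before it. camera_params takes no time and is no camera call.
- job_done(): hands the job in; it is judged then, once.
The state is a dict: "t": time; "qpos": joint angles; "joint_velocities": joint speeds; "tau": joint torques, N m; "tcp_pos": TCP position; "tool_rot": TCP orientation; "wrist_force": force on the tool from outside, world axes, zero at the start; "moment": the same for the moment, N m; "grip_width": finger opening in m; "grip_force": force on a finger pad.
Only numpy, scipy, OpenCV 4.12 (cv2) and the standard library are available. Lean on these libraries where they do the work, as an engineer would, in place of code of your own. Each camera call takes 0.05 s, during which the arm holds its last target. There are 200 camera calls.

## Working session

There is one attempt and no reset: what is moved stays moved. The work goes in short steps, Python scripts to look and compute and a shell command to move; the robot and the scene stay as the last step left them, time stands still between calls to the robot, and variables do not carry over. Pictures are saved under pics/ and viewed, at most 10 in all, crops included, and the job is handed in when it is done.

```bash
mkdir -p pics; python3 - <<'E'
from bench import *
import cv2,numpy as np
for n in ("scene","top"):
    cv2.imwrite(f"pics/{n}0.png",cv2.resize(capture(n),None,fx=1.42,fy=1.42,interpolation=cv2.INTER_CUBIC)[:,:,::-1])
    p=camera_params(n);print(n,p["fx"],p["cx"],p["cy"],np.round(p["world_from_camera"],4).tolist())
print(get_state());print(camera_params("wrist"))
E
```

```text
scene 462.40393464586737 275.2160196815273 212.68604873473035 [[-0.4621, 0.6161, -0.6378, 1.1367], [0.8868, 0.3225, -0.331, 0.4367], [0.0017, -0.7186, -0.6954, 0.7233], [0.0, 0.0, 0.0, 1.0]]
top 490.35806254310575 285.02913538408484 208.46338412341493 [[-0.0129, -0.981, 0.1936, 0.3223], [-0.9999, 0.0148, 0.0084, 0.1126], [-0.0111, -0.1934, -0.9811, 1.0538], [0.0, 0.0, 0.0, 1.0]]
{'t': 0.1, 'qpos': array([ 1.13527481e+00,  9.18298452e-02,  1.23178883e+00,  6.17104138e-05,
        1.81982072e+00, -5.66836918e-02]), 'joint_velocities': array([ 5.17653151e-04, -2.27769919e-03, -1.19503593e-03, -8.35860106e-04,
        1.69080899e-03,  4.61702671e-05]), 'tau': array([ 1.65560530e-03, -4.60220182e+01, -4.19216609e+01, -8.66883056e-05,
        1.07069497e-02, -1.47023547e-05]), 'tcp_pos': array([0.22176746, 0.55722964, 0.23022305]), 'tool_rot': array([-2.53966519e-04,  1.88280709e-01,  9.82114821e-01, -8.88263252e-04]), 'wrist_force': array([-0.06190211,  0.82093087,  0.21536189]), 'moment': array([-0.01058217, -0.03138978, -0.00282857]), 'grip_force': 0.0, 'grip_width': 0.08547642845010565}
{'fx': 325.20664034476385, 'fy': 325.20664034476385, 'cx': 278.4435422167635, 'cy': 207.68550985423062, 'mount': array([[-2.04209186e-06, -9.49243527e-01, -3.14542091e-01,
         8.18769247e-02],
       [ 9.99998648e-01,  5.15256004e-04, -1.56146198e-03,
        -1.94687580e-04],
       [ 1.64427738e-03, -3.14541669e-01,  9.49242242e-01,
        -1.42135870e-01],
       [ 0.00000000e+00,  0.00000000e+00,  0.00000000e+00,
         1.00000000e+00]])}
```

View pics/scene0.png

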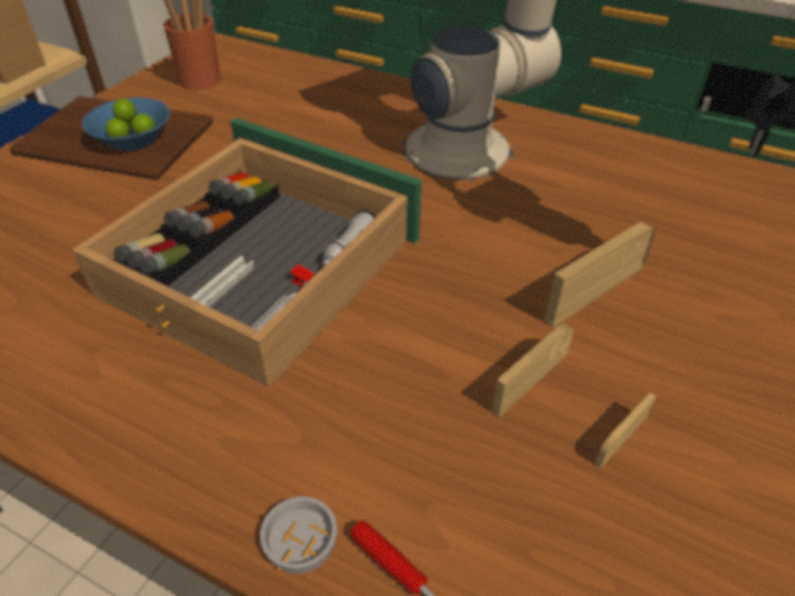

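View pics/top0.png

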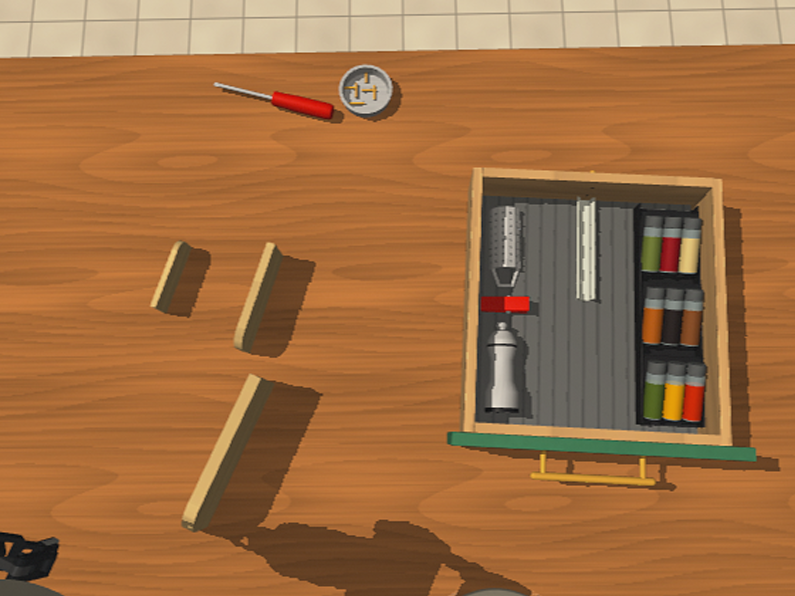

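Scene and top show three dividers: in top they are small (180,243)-(155,307), middle (271,245)-(240,348) and large (255,378)-(190,525). The channel runs (587,198)-(587,300). I'll enlarge the middle one and the channel.

```bash
cat > h.py <<'E'
from bench import *
import cv2,numpy as np
from scipy.spatial.transform import Rotation as R
def Tw():
    s=get_state();T=np.eye(4);T[:3,:3]=R.from_quat(s["tool_rot"],scalar_first=True).as_matrix();T[:3,3]=s["tcp_pos"];return T@camera_params("wrist")["mount"]
def px(n,u,v,z,T=None):
    p=camera_params(n);T=p["world_from_camera"] if T is None else T
    d=T[:3,:3]@np.array([(u-p["cx"])/p["fx"],(v-p["cy"])/p["fy"],1]);o=T[:3,3]
    return np.round((o+d*(z-o[2])/d[2])[:2],4)
E
python3 - <<'E'
from h import *
k=1.42
for n,a,b,z in (("mid",(271,245),(240,348),.07),("big",(255,378),(190,525),.07),("small",(180,243),(155,307),.05),("chan",(587,198),(587,300),.031)):
    A=px("top",a[0]/k,a[1]/k,z);B=px("top",b[0]/k,b[1]/k,z);print(n,A,B,np.linalg.norm(A-B))
im=capture("top")
a=cv2.resize(im[160:260,150:230],None,fx=6,fy=6,interpolation=cv2.INTER_CUBIC)
b=cv2.resize(im[125:225,385:435],None,fx=6,fy=6,interpolation=cv2.INTER_CUBIC)
cv2.imwrite("pics/c1.png",np.hstack([a,b])[:,:,::-1])
E
```

```text
mid [0.5955 0.3159] [0.4445 0.3564] 0.15633697579267677
big [0.4017 0.3338] [0.2041 0.4165] 0.21420795970271506
small [0.6063 0.4567] [0.5094 0.4887] 0.10204709696997755
chan [ 0.6732 -0.1604] [ 0.5139 -0.1503] 0.15961986091962366
```

View pics/c1.png

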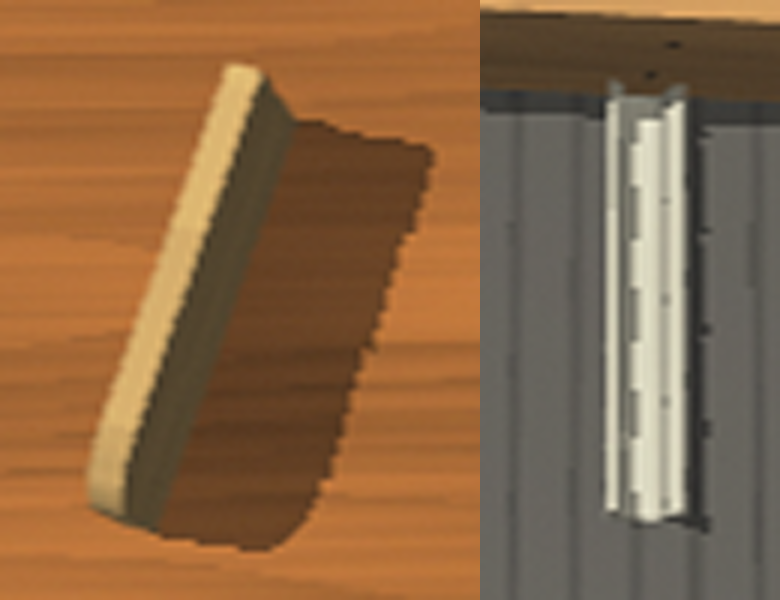

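Crop: the middle divider is about 160 mm, with its square end far (+x) at crop (243,68). The channel's outer lips are at crop columns 606/687, rows 100–515. The middle one is the match, so I'll move above it.

```bash
python3 -m crank '[[37,-27,-3,0,0,0.015,1],[37,-27,-3,0,0,0.015,1],[37,-28,-3,0,0,0.015,1],[37,-28,-3,0,0,0.015,1],[37,-28,-3,0,0,0.015,1],[36,-28,-3,0,0,0.015,1],[36,-27,-3,0,0,0.015,1],[36,-27,-3,0,0,0.015,1]]' 40
python3 - <<'E'
from h import *
k=6
f=lambda u,v,z,u0=150,v0=160:px("top",u0+u/k,v0+v/k,z)
print("sq top L,R",f(225,66,.07),f(262,74,.07),"bottom right",f(295,120,0),f(160,530,0))
g=lambda u,v:f(u-480,v,.031,385,125)
print("chan back",g(606,100),g(687,100),"front",g(606,512),g(687,518))
print(Tw().round(4).tolist(),get_state()["tool_rot"])
cv2.imwrite("pics/w1.png",cv2.resize(capture("wrist"),None,fx=1.42,fy=1.42,interpolation=cv2.INTER_CUBIC)[:,:,::-1])
E
```

```text
t: 1.15
tcp_pos: [0.5158, 0.3364, 0.2068]
tool_rot: [-0.0, 0.129, 0.992, -0.0]
wrist_force: [0.0, 1.1, -0.4]
grip_width: 0.0855
grip_force: 0.0
sq top L,R [0.5989 0.323 ] [0.5958 0.31  ] bottom right [0.5975 0.3114] [0.4459 0.3569]
chan back [ 0.6684 -0.1441] [ 0.6679 -0.1734] front [ 0.5162 -0.1349] [ 0.5136 -0.1632]
[[0.2555, 0.9181, 0.303, 0.4367], [0.9668, -0.242, -0.082, 0.3573], [-0.0019, 0.3139, -0.9495, 0.3489], [0.0, 0.0, 0.0, 1.0]] [-2.65155773e-04  1.28806740e-01  9.91669669e-01 -1.41078366e-04]
```

View pics/w1.png

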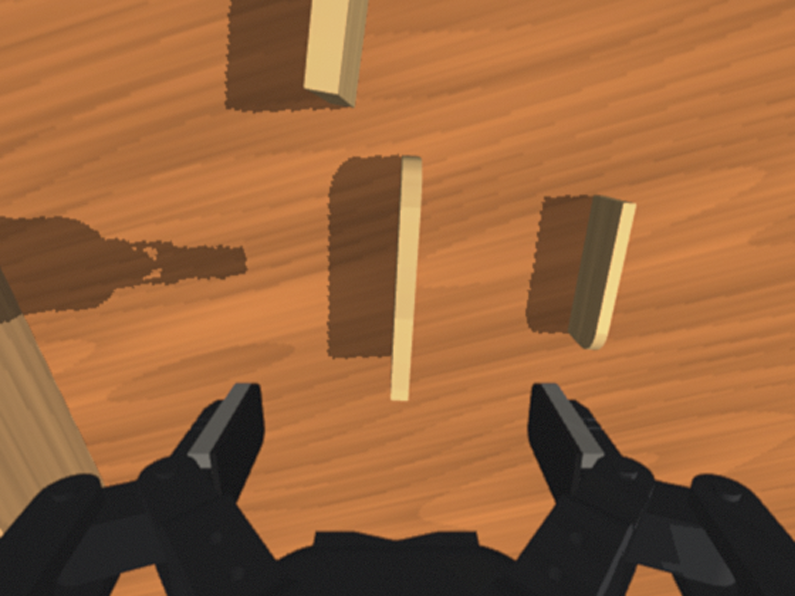

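Wrist picture: the divider's top edge runs from the square end (391..409,400) up to the rounded end (402..421,160), between the pads' line.

```bash
python3 - <<'E'
from h import *
T=Tw();k=1.42
A=px("wrist",400/k,400/k,.07,T);B=px("wrist",408.3/k,220/k,.07,T)
d=A-B;d/=np.linalg.norm(d);th=np.arctan2(d[1],d[0]);c=A-.08*d
s=get_state();y=R.from_quat(s["tool_rot"],scalar_first=True).as_matrix()[:,1];ya=np.arctan2(y[1],y[0])
print("end",A,"heading",th,"centre",c,"shift mm",(c-s["tcp_pos"][:2])*1e3,"turn",th+np.pi/2-ya)
E
```

```text
end [0.6035 0.3121] heading -0.2992133872874301 centre [0.52705451 0.33568149] shift mm [7.46212499 3.34135444] turn -0.036840469144419075
```

```bash
python3 -m crank '[[7,3,-20,0,0,-0.035,1],[0,0,-35,0,0,0,1],[0,0,-40,0,0,0,1],[0,0,-40,0,0,0,1],[0,0,-30,0,0,0,1],[0,0,-12,0,0,0,1],[0,0,0,0,0,0,1],[0,0,0,0,0,0,1]]' 40
python3 - <<'E'
from h import *
print(get_state()["tcp_pos"],get_state()["tool_rot"])
cv2.imwrite("pics/w2.png",cv2.resize(capture("wrist"),None,fx=1.42,fy=1.42,interpolation=cv2.INTER_CUBIC)[:,:,::-1])
E
```

```text
t: 2.2
tcp_pos: [0.5225, 0.3413, 0.032]
tool_rot: [0.001, 0.146, 0.989, 0.001]
wrist_force: [0.4, 0.1, 0.1]
grip_width: 0.0853
grip_force: 0.0
[0.52252004 0.34125652 0.03198039] [1.00356209e-03 1.46279583e-01 9.89242423e-01 8.39146219e-04]
```

View pics/w2.png

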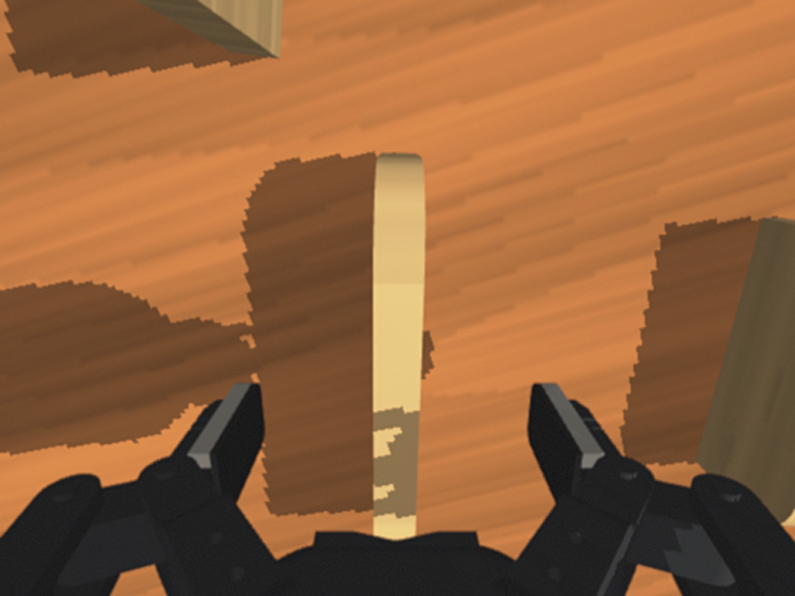

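The divider (columns 374–420) sits centred and aligned between the pads. I'll close on it.

```bash
python3 -m crank '[[0,0,0,0,0,0,0],[0,0,0,0,0,0,0],[0,0,0,0,0,0,0],[0,0,0,0,0,0,0],[0,0,0,0,0,0,0],[0,0,0,0,0,0,0],[0,0,0,0,0,0,0],[0,0,0,0,0,0,0]]' 70
python3 -c "
from h import *;s=get_state();print(s['tcp_pos'],s['tool_rot'],s['wrist_force'])"
```

```text
t: 3.25
tcp_pos: [0.522, 0.3405, 0.0304]
tool_rot: [0.0, 0.146, 0.989, 0.0]
wrist_force: [-0.0, -0.4, 1.0]
grip_width: 0.0112
grip_force: 68.2
[0.52195598 0.34048561 0.03036668] [8.44562526e-05 1.46385787e-01 9.89227574e-01 2.99274895e-05] [-0.04445443 -0.44084574  1.03637607]
```

```bash
python3 -m crank '[[0,0,20,0,0,0,0],[0,0,40,0,0,0,0],[0,0,45,0,0,0,0],[6,-40,25,0,0,0.03,0],[6,-50,0,0,0,0.03,0],[7,-50,0,0,0,0.03,0],[7,-50,0,0,0,0.03,0],[7,-50,0,0,0,0.03,0]]'
python3 -m crank '[[7,-50,0,0,0,0.03,0],[7,-50,0,0,0,0.03,0],[7,-50,0,0,0,0.022,0],[5,-50,0,0,0,0,0],[2,-35,0,0,0,0,0],[1,-19,0,0,0,0,0],[0,0,0,0,0,0,0],[0,0,0,0,0,0,0]]'
python3 - <<'E'
from h import *
s=get_state();print(s["tcp_pos"],s["tool_rot"],s["wrist_force"])
np.save("T3.npy",Tw())
cv2.imwrite("pics/w3.png",cv2.resize(capture("wrist"),None,fx=1.42,fy=1.42,interpolation=cv2.INTER_CUBIC)[:,:,::-1])
cv2.imwrite("pics/t3.png",cv2.resize(capture("top")[100:280,310:550],None,fx=3.3,fy=3.3,interpolation=cv2.INTER_CUBIC)[:,:,::-1])
E
```

```text
t: 4.25
tcp_pos: [0.555, 0.099, 0.1618]
tool_rot: [0.001, 0.071, 0.997, 0.0]
wrist_force: [0.4, -0.3, -1.1]
grip_width: 0.0112
grip_force: 68.3
t: 5.25
tcp_pos: [0.584, -0.1522, 0.1606]
tool_rot: [0.0, 0.03, 1.0, 0.0]
wrist_force: [0.2, -0.2, -0.8]
grip_width: 0.0112
grip_force: 68.3
[ 0.58400357 -0.15220649  0.16059701] [9.77233168e-05 3.02829335e-02 9.99541310e-01 3.22264710e-04] [ 0.23285223 -0.21616295 -0.83119211]
```

View pics/w3.png

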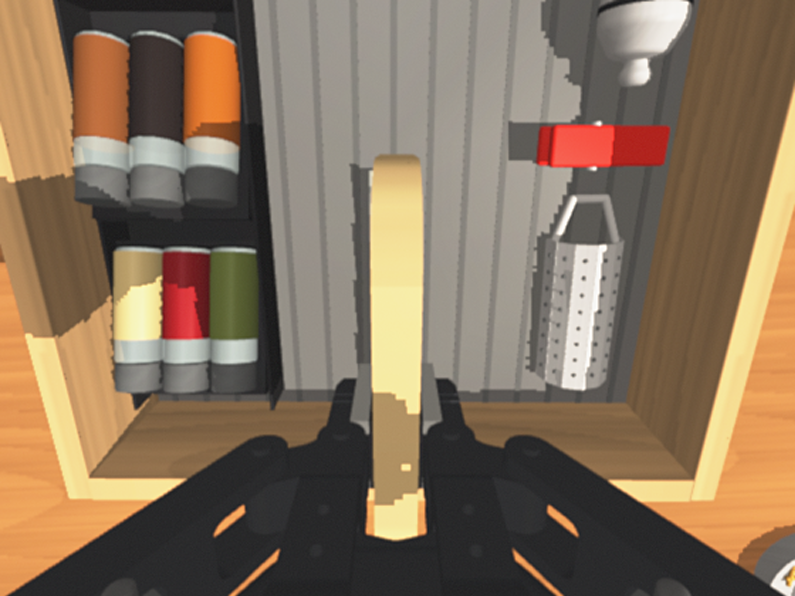

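View pics/t3.png

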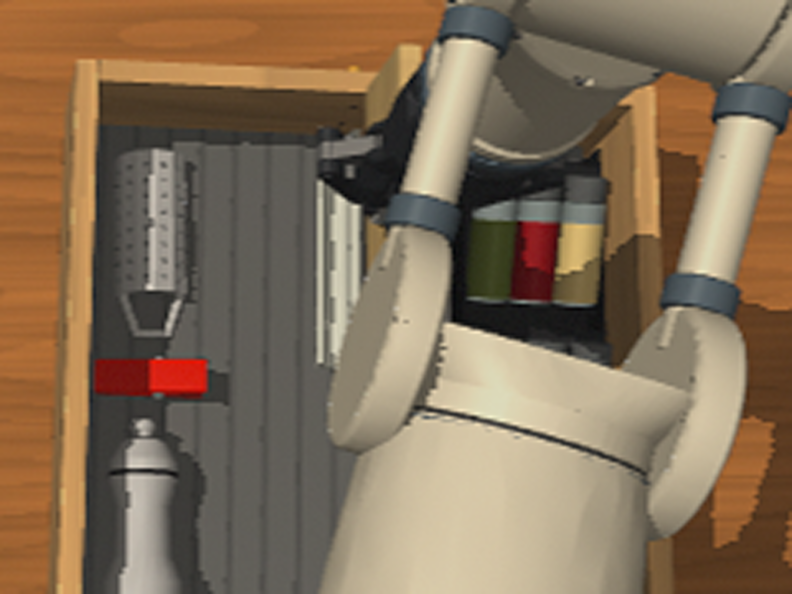

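The wrist view shows the held divider (370–424) hiding the channel, and the top view is blocked by the arm. I'll sidestep 45 mm in +y to see the channel next to the divider.

```bash
python3 -m crank '[[0,20,0,0,0,0,0],[0,25,0,0,0,0,0],[0,0,0,0,0,0,0],[0,0,0,0,0,0,0],[0,0,0,0,0,0,0],[0,0,0,0,0,0,0]]'
python3 - <<'E'
from h import *
s=get_state();print(s["tcp_pos"],s["tool_rot"])
np.save("T4.npy",Tw())
im=capture("wrist");cv2.imwrite("raw4.png",im[:,:,::-1])
cv2.imwrite("pics/w4.png",cv2.resize(im[90:300,130:330],(760,798),interpolation=cv2.INTER_CUBIC)[:600,:,::-1])
E
```

```text
t: 6.1
tcp_pos: [0.5838, -0.109, 0.1602]
tool_rot: [-0.0, 0.031, 1.0, -0.0]
wrist_force: [-0.3, -0.2, -0.6]
grip_width: 0.0113
grip_force: 68.3
[ 0.58383894 -0.10898549  0.16021216] [-5.43818471e-05  3.12570531e-02  9.99511377e-01 -3.54036106e-05]
```

View pics/w4.png

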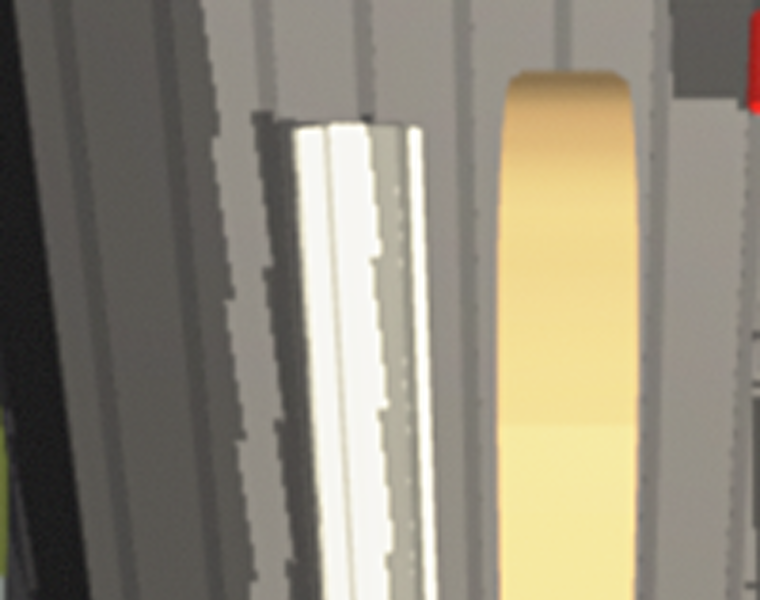

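The crop shows channel outer lips left (293,128)-(325,600) and right (421,128)-(439,600). The divider's top edge is at 497–638 (row 430) and 498–634 (row 600).

```bash
python3 - <<'E'
from h import *
T=np.load("T4.npy");f=lambda u,v,z:px("wrist",130+u/3.8,90+v/3.8,z,T)
zl=.031
F=(f(293,128,zl)+f(421,128,zl))/2;N=(f(325,600,zl)+f(439,600,zl))/2
print("widths",np.linalg.norm(f(293,128,zl)-f(421,128,zl)),np.linalg.norm(f(325,600,zl)-f(439,600,zl)))
d=N-F;print("channel front",F,"heading",np.arctan2(d[1],d[0]))
zt=.1602+.0396
P=f(567.5,430,zt);Q=f(566,600,zt);e=Q-P;print("div",P,Q,np.arctan2(e[1],e[0]),"top w",np.linalg.norm(f(497,430,zt)-f(638,430,zt)),"rounded end",f(567,72,zt-.02))
s=get_state();y=R.from_quat(s["tool_rot"],scalar_first=True).as_matrix()[:,1];print("tool heading",np.arctan2(y[1],y[0])-np.pi/2)
h=-.0625
u=np.array([np.cos(h),np.sin(h)]);n=np.array([-u[1],u[0]])
t=np.array([.58384,-.10899])
for nm,p in(("F",F),("N",N),("P",P),("Q",Q)):print(nm,"lateral rel tcp mm",(p-t)@n*1e3,"along",(p-t)@u*1e3)
E
```

```text
widths 0.027352879190315618 0.02755249534978637
channel front [ 0.51745 -0.14935] heading -0.06072380060167403
div [ 0.5344 -0.1056] [ 0.5506 -0.1068] -0.07393903765794078 top w 0.01232598880414873 rounded end [ 0.5051 -0.1038]
tool heading -0.06249009464423283
F lateral rel tcp mm -44.427871643411606 along -63.73951616726117
N lateral rel tcp mm -44.23177313887201 along 46.66379694143377
P lateral rel tcp mm 0.29539238714606064 along -49.55520601649861
Q lateral rel tcp mm 0.10957632335249377 along -33.311885161746154
```

```bash
python3 -m crank '[[-1,-20,0,0,0,0,0],[-2,-24,-10,0,0,0,0],[0,0,-30,0,0,0,0],[0,0,-30,0,0,0,0],[0,0,-16,0,0,0,0],[0,0,0,0,0,0,0],[0,0,0,0,0,0,0],[0,0,0,0,0,0,0]]'
python3 - <<'E'
from h import *
s=get_state();print(s["tcp_pos"],s["tool_rot"],s["wrist_force"])
im=capture("wrist")
cv2.imwrite("pics/w5.png",cv2.resize(im[90:300,180:380],(760,798),interpolation=cv2.INTER_CUBIC)[:600,:,::-1])
E
```

```text
t: 7.15
tcp_pos: [0.5817, -0.1528, 0.0761]
tool_rot: [0.001, 0.031, 1.0, -0.0]
wrist_force: [-0.6, 0.3, -0.4]
grip_width: 0.0111
grip_force: 68.3
[ 0.58174092 -0.1528043   0.07606302] [ 1.33813941e-03  3.08284311e-02  9.99523710e-01 -4.13508547e-04] [-0.58286841  0.29445449 -0.35201664]
```

View pics/w5.png

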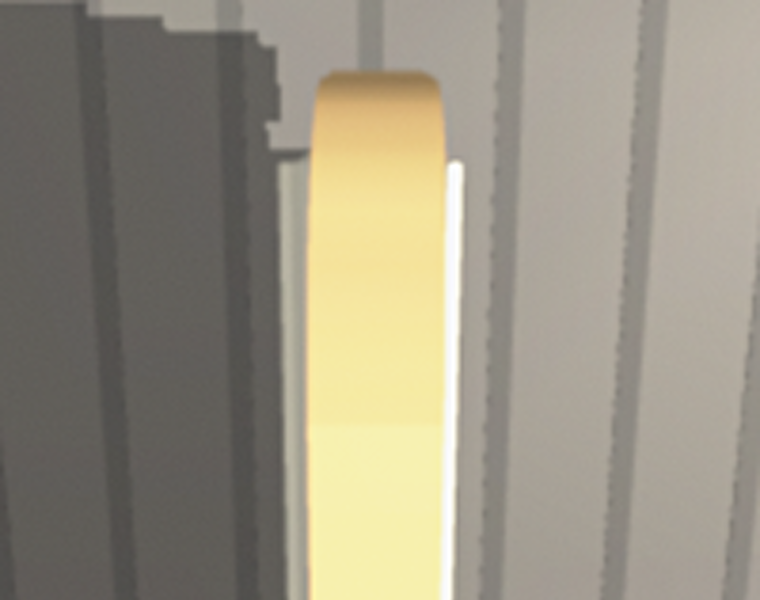

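Channel lips (279..463 at row 165) are centred at about 371 and the divider at about 376, so it is only ~0.7 mm off towards +y. I'll correct that and lower it in.

```bash
python3 -m crank '[[0,-0.6,-8,0,0,0,0],[0,0,-8,0,0,0,0],[0,0,-6,0,0,0,0],[0,0,0,0,0,0,0],[0,0,0,0,0,0,0]]'
python3 -m crank '[[0,0,-2,0,0,0,0],[0,0,-2,0,0,0,0],[0,0,0,0,0,0,0],[0,0,0,0,0,0,0]]'
```

```text
t: 7.82
tcp_pos: [0.5809, -0.1531, 0.0523]
tool_rot: [0.0, 0.031, 1.0, -0.0]
wrist_force: [-0.2, -0.4, -0.3]
grip_width: 0.0111
grip_force: 68.3
t: 8.32
tcp_pos: [0.5809, -0.1531, 0.0483]
tool_rot: [-0.0, 0.031, 1.0, -0.0]
wrist_force: [0.2, 0.2, -0.4]
grip_width: 0.0111
grip_force: 68.3
```

```bash
for i in 1 2; do python3 -m crank '[[0,0,-0.5,0,0,0,0],[0,0,0,0,0,0,0],[0,0,0,0,0,0,0]]' | egrep 'tcp|force'; done
```

```text
tcp_pos: [0.5809, -0.1531, 0.0478]
wrist_force: [-0.7, 0.7, -0.5]
grip_force: 68.3
tcp_pos: [0.5809, -0.1531, 0.0474]
wrist_force: [0.1, -0.1, 0.7]
grip_force: 68.6
```

```bash
python3 -m crank '[[0,0,-0.4,0,0,0,0],[0,0,0,0,0,0,0],[0,0,0,0,0,0,0]]' | egrep 'tcp|wrist'; python3 -m crank '[[2,-0.1,0,0,0,0,0],[2,-0.1,0,0,0,0,0],[2,-0.1,0,0,0,0,0],[1,-0.1,0,0,0,0,0],[0,0,0,0,0,0,0],[0,0,0,0,0,0,0]]' | egrep 'tcp|wrist'
```

```text
tcp_pos: [0.581, -0.1531, 0.0473]
wrist_force: [-1.6, 0.5, 4.0]
tcp_pos: [0.588, -0.1537, 0.0474]
wrist_force: [-2.8, 0.6, 6.1]
```

Seated on the base. Now I'll slide it gently up to the board.

```bash
python3 -m crank '[[1,-0.06,0,0,0,0,0],[1,-0.06,0,0,0,0,0],[1,-0.06,0,0,0,0,0],[0,0,0,0,0,0,0],[0,0,0,0,0,0,0]]' | egrep 'tcp|wrist'; for i in 1 2 3 ; do python3 -m crank '[[0.5,-0.03,0,0,0,0,0],[0.5,-0.03,0,0,0,0,0],[0,0,0,0,0,0,0]]' | egrep 'tcp|wrist'; done
```

```text
tcp_pos: [0.591, -0.1539, 0.0474]
wrist_force: [-1.8, -0.4, 5.2]
tcp_pos: [0.5919, -0.154, 0.0474]
wrist_force: [-1.9, 0.4, 5.2]
tcp_pos: [0.5929, -0.154, 0.0473]
wrist_force: [-2.8, 0.3, 5.6]
tcp_pos: [0.5939, -0.1541, 0.0474]
wrist_force: [-2.9, 0.3, 5.7]
```

```bash
for i in 1 2 3 4; do python3 -m crank '[[0.5,-0.03,0,0,0,0,0],[0,0,0,0,0,0,0],[0,0,0,0,0,0,0]]' | egrep 'tcp|wrist'; done
```

```text
tcp_pos: [0.5944, -0.1541, 0.0474]
wrist_force: [-3.5, -0.3, 5.5]
tcp_pos: [0.5949, -0.1542, 0.0474]
wrist_force: [-4.0, 0.8, 5.8]
tcp_pos: [0.5954, -0.1542, 0.0474]
wrist_force: [-3.2, -0.1, 5.3]
tcp_pos: [0.5953, -0.1541, 0.0473]
wrist_force: [-6.2, 1.3, 6.6]
```

Contact with the board at x ≈ 0.595. I'll push up to about 14 N at the wrist (12 N plus ~2 N foot friction).

```bash
for i in 1 2; do python3 -m crank '[[0.35,-0.02,0,0,0,0,0],[0.35,-0.02,0,0,0,0,0],[0,0,0,0,0,0,0],[0,0,0,0,0,0,0]]' | egrep 'tcp|wrist'; done
python3 -c "
from h import *;s=get_state();print(s['tool_rot'],s['moment'])"
```

```text
tcp_pos: [0.5953, -0.1542, 0.0473]
wrist_force: [-10.4, 1.2, 8.5]
tcp_pos: [0.5953, -0.1542, 0.0474]
wrist_force: [-13.1, 1.7, 10.7]
[-2.37491550e-03  3.11002250e-02  9.99513449e-01  2.33511730e-05] [0.14975942 1.57417952 0.05323354]
```

```bash
python3 -m crank '[[0.35,-0.02,0,0,0,0,0],[0,0,0,0,0,0,0],[0,0,0,0,0,0,0],[0,0,0,0,0,0,0],[0,0,0,0,0,0,0],[0,0,0,0,0,0,0]]' | egrep 'tcp|wrist|^t:'; python3 -m crank '[[0,0,0,0,0,0,0],[0,0,0,0,0,0,0],[0,0,0,0,0,0,0],[0,0,0,0,0,0,0]]' | egrep 'tcp|wrist'
python3 - <<'E'
from h import *
cv2.imwrite("pics/w6.png",cv2.resize(capture("wrist"),None,fx=1.42,fy=1.42,interpolation=cv2.INTER_CUBIC)[:,:,::-1])
print(np.mean([get_state()['wrist_force'] for _ in range(3)],0))
E
```

```text
t: 15.2
tcp_pos: [0.5953, -0.1542, 0.0474]
wrist_force: [-14.6, 1.6, 10.5]
tcp_pos: [0.5953, -0.1542, 0.0473]
wrist_force: [-15.3, 2.0, 10.5]
[-15.15442162   1.33490524  10.96444693]
```

View pics/w6.png

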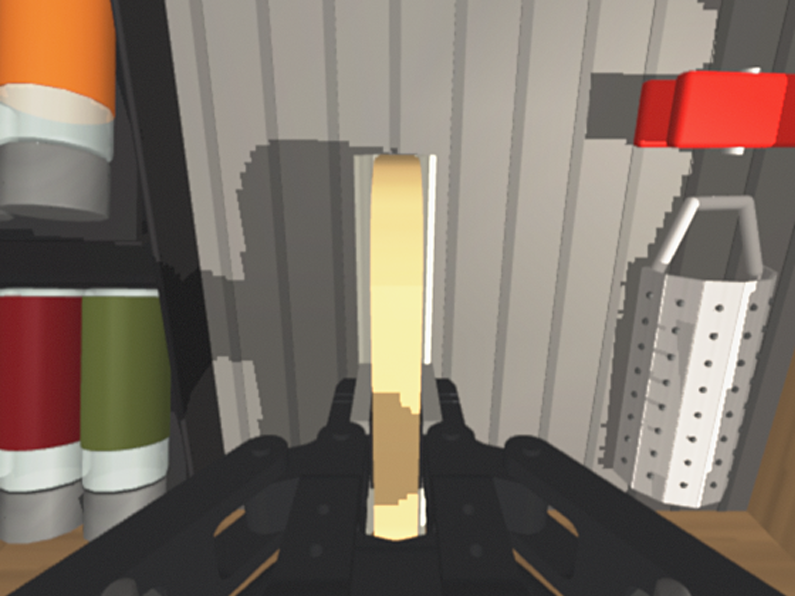

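The divider stands centred between the channel lips (355..437, divider 371–422), its front flush with the channel. Push is about 15 N at the wrist, so about 12–14 N on the board. Now I'll hold it and hand in.

```bash
for i in 1 2 3 4; do python3 -m crank '[[0,0,0,0,0,0,0],[0,0,0,0,0,0,0],[0,0,0,0,0,0,0],[0,0,0,0,0,0,0],[0,0,0,0,0,0,0],[0,0,0,0,0,0,0],[0,0,0,0,0,0,0],[0,0,0,0,0,0,0]]' | egrep '^t:|wrist'; done; python3 -c "from bench import job_done;print(job_done())"
```

```text
t: 16.75
wrist_force: [-15.9, 2.1, 11.0]
t: 17.75
wrist_force: [-15.2, 1.6, 10.1]
t: 18.75
wrist_force: [-15.5, 1.8, 10.5]
t: 19.75
wrist_force: [-15.3, 0.7, 10.0]
the job is handed in; nothing more can be done
None
```

The divider stands on the channel's base with its square end against the back board. I held it there for over 4 s at about 15 N measured at the wrist (an estimated 12–14 N on the board after foot friction), and handed in at 19.75 s still gripping and pushing.

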